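# Fit the big cell into the bait pump

### The arm

A 6-joint arm with a two-finger parallel gripper is mounted at the origin on the work surface. World frame = base frame: x ahead of the robot, y to its left, z up, the work surface at z = 0. Lengths are in m, angles in degrees, forces in N, time in s.
With the tool pointing down it reaches from about 0.375 to 0.9 m from the base axis. Payload 3.1 kg.
Tool frame: the origin (TCP) lies at the very end of the fingers, on their centre line; the grasp point (between the pads) lies behind it (bot.grip_depth is the z of the grasp point in the tool frame, in m); z points along the fingers, y is the direction in which the jaws open and shut (so a half turn about z gives the same grasp; the last joint's range is limited). The gripper opens to 87 mm and grips with 3 to 60 N. Pads are 19 mm wide; open, the fingers measure 117 mm over their backs; the gripper's body (75 mm by 190 mm) begins 51 mm behind the grasp point.
Start: joints at [-81.847, 30.224, 82.088, -0, 67.689, -10.227], TCP at [0.197, -0.593, 0.223] pointing down, gripper open.
Joint ranges: [-176.69, 176.69], [-43.24, 126.21], [12.49, 139.97], [-82, 262], [0, 151.66], [-163.58, 163.58]. Speed limits (degrees/s): [159.86, 159.86, 180, 180, 180, 180].

### API

Orientations are given as a 3x3 rotation matrix whose columns are the frame's x, y, z axes.
In Python, from rig import bot, vision gives the robot as it stands. The module is installed in compiled form; this text tells all that it offers.
- The arm moves only by the shell command python3 -m jog 'ROWS'. ROWS is JSON, a list of rows, each a list of 3 entries, a list of its own where there are three numbers: the shift along the tool's x, y, z in mm, then the turn, a rotation vector about the tool's x, y, z in degrees, then the closure, from 0 (fully open) to 1 (shut). In form: [[[dx, dy, dz], [wx, wy, wz], fingers], ...]. A call has 1 to 12 rows; each row is the pose to reach, as a shift and turn from the pose commanded when the call began, along the tool's axes at that moment; what a row does not reach only later rows make up. A row lasts 1/12 s, in which the tool goes at most 41.7 mm and 7.16 degrees, less where a joint would pass 70% of its speed; a pose out of reach is approached as far as the arm can. A call with a gripper value outside its range is refused whole. The fingers move at their own pace and stop on an object; the grip force is fixed at half the most. Time passes only in rows, so rows that repeat a pose let the fingers close. It gives the time, the measured TCP pose, the force and the opening at its end, in the units of the state.
- bot.read_state(): the state, without advancing time (a new reading comes with each control period).
- vision.capture(name): name is "scene" or "top" or "wrist"; returns the picture (384x512x3 uint8, red, green, blue); there is no depth.
- vision.camera_info(name): a dict with "intrinsics" (3x3 intrinsics, pixels), "dist" ([k1, k2, p1, p2, k3] as OpenCV has them; the pictures are not rectified), "camera_from_world" (4x4, takes a point from world to camera coordinates); the wrist camera has in their place "mount" (4x4, takes a point from camera to tool coordinates, whose origin is the TCP and whose axes are the flange's). Camera axes: x right, y up, looking along -z (the intrinsics and any distortion apply to the point x, -y, -z); pixel columns grow to the right and rows downward; lengths in m; the calibration is good to about 2 mm. A picture is of the moment at which its call begins: read the wrist's pose just before it. camera_info takes no time and is no camera call.
- bot.hand_in(): hands the job in, once; it reports no verdict.
The state is a dict: "time_s": time; "joint_positions": joint angles; "qvel": joint speeds; "tau": joint torques, N m; "position": TCP position; "tcp_rot": TCP orientation; "force": force on the tool from outside, world axes, zero at the start; "moment": the same for the moment, N m; "opening": opening from 0.0 (shut) to 1.0 (fully open).
Only numpy, scipy, OpenCV 4.12 (cv2) and the standard library are available. Lean on these libraries where they do the work, as an engineer would, in place of code of your own. Each camera call takes 0.05 s, during which the arm holds its last target. There are 200 camera calls.

### The job

Take the fatter of the two battery cells from the rack and fit it into the empty battery bay of the air pump: press its flat end onto the coil spring with the nub end held high, without squeezing the spring solid or forcing anything, then let the nub end down behind the fixed contact so the cell lies fully home and level, held by the spring, and let go. Leave the thinner cell in its place.

Things in the scene. Friction and masses are not known exactly. Their poses are not given: they have to be found in the camera images.
- pump: Fixed grey plastic air pump lying with its battery bay open upward. Origin under the middle of its base plate (70 mm wide, top z = 10), z up, +x along the bay from coil spring to fixed contact. The white bay slides stiffly in the case (90 N): it was left anywhere within 15 mm either way along x. This shift is NOT reported (see it, or feel for the spring); it adds to every bay x given.
- bay_mid (a point): Where the middle of the bay's carrying axis is with no shift: pump x = 0, y = 0, z = 36.5 mm; axes as the pump. Two rails (y = 11 to 15 mm each side, x = -23 to 23, top z = 24.2 from the table) carry the cell, its axis at z = 36.5, underside at z = 20. No side walls: fingers fit beside the cell. Do not press the cell on the pump with over 35 N.
- contact_mid (a point): Fixed contact with no shift: upright wall with a brass strip, 30 mm wide, inner face at pump x = 30 mm (this point, at z = 36.5), 4 mm thick, top z = 42. The gap from the free spring disc is 56.5 mm, 5 mm shorter than the cell; tipping the cell in over this wall takes 8 to 9 mm of spring travel. The motor housing stands beyond, pump x = 70 to 136, 84 mm wide, top z = 45.
- spring_mid (a point): Spring disc's face, free, with no shift: pump x = -26.5 mm, z = 36.5 (this point). Steel disc of diameter 16 mm, 3 mm thick, upright, facing +x, on a coil spring before a wall at x = -50 to -55, 32 mm wide, top z = 49. It gives along -x only.
- spring (a joint): Travel of the spring disc towards -x of the pump, in m: 0 free, about 0.005 with the cell home, 0.013 squeezed solid (over 0.011 counts as too far). The push needed is 2 N to start plus 0.8 N for each mm.
- cell_center (a point): Centre (mid length, on the axis) of the fatter cell, to be fitted: steel cylinder with a black sleeve, diameter 33 mm, 61.5 mm long over all, 0.14 kg or so, loose, lying in one of the rack's two grooves (which one varies). Its +x runs along its axis towards the nub end: nub 9.5 mm diameter, 2.5 mm long (included in the length). The other end is flat.
- cell_nub (a point): Tip of the fatter cell's nub, on its axis, 30.75 mm from its centre; axes as for its centre.
- small_cell_center (a point): Centre of the thinner cell, which stays in the rack: the same make, diameter 26 mm, 50 mm long, axis in its x, nub end at +x.
- rack: Fixed plywood rack, 80 x 136 mm plate 6 mm thick on the table; origin under its middle, z up. Two grooves along its x, centred at y = 33 and -33 mm, each of two rails (11 to 15 mm either side of the groove's middle, 50 mm long, top z = 14 mm). The fatter cell lies in one with its axis at z = 26.3 mm, the thinner in the other with its axis at z = 20.9 mm; nub ends at +x.

How it is judged:
By the outcome, as a careful person would: the job done as asked, in the order asked, and still so for the second after the job is handed in, with the robot touching nothing.
It also fails if it takes over 61 s, if anything falls off the work surface, if the arm or the gripper's body presses on something with over 40 N, if the wrist force passes 120 N, or if a joint passes its speed limit or range.

## Working session

There is one attempt and no reset: what is moved stays moved. The work goes in short steps, Python scripts to look and compute and a shell command to move; the robot and the scene stay as the last step left them, time stands still between calls to the robot, and variables do not carry over. Pictures are saved under pics/ and viewed, about 8 in all and at most 12, crops included, and the job is handed in when it is done.

```bash
mkdir -p pics
cat > h.py <<'E'
import numpy as np, cv2
from rig import bot, vision
def cam(name):
    i=vision.camera_info(name); s=bot.read_state()
    if 'mount' in i:
        T=np.eye(4);T[:3,:3]=s['tcp_rot'];T[:3,3]=s['position']
        W=np.linalg.inv(T@np.array(i['mount']))
    else: W=np.array(i['camera_from_world'])
    return np.array(i['intrinsics']),np.array(i['dist'],float),W
def proj(c,P):
    K,d,W=c; P=np.atleast_2d(P); q=(W[:3,:3]@P.T).T+W[:3,3]; q=q*[1,-1,-1]
    return cv2.projectPoints(q,np.zeros(3),np.zeros(3),K,d)[0].reshape(-1,2)
def ray(c,uv):
    K,d,W=c; n=cv2.undistortPoints(np.array(uv,float).reshape(-1,1,2),K,d).reshape(-1,2)
    R=W[:3,:3]; o=-R.T@W[:3,3]
    D=np.c_[n[:,0],-n[:,1],-np.ones(len(n))]@R
    return o,D
def onz(c,uv,z):
    o,D=ray(c,uv); return o+D*((z-o[2])/D[:,2])[:,None]
def tri(c1,u1,c2,u2):
    out=[]
    for a,b in zip(np.atleast_2d(u1),np.atleast_2d(u2)):
        o1,d1=ray(c1,[a]);o2,d2=ray(c2,[b]);d1=d1[0];d2=d2[0]
        t=np.linalg.lstsq(np.c_[d1,-d2],o2-o1,rcond=None)[0]
        p,q=o1+t[0]*d1,o2+t[1]*d2; out.append(np.r_[(p+q)/2,np.linalg.norm(p-q)])
    return np.array(out)
def shot(name,f):
    c=cam(name); im=vision.capture(name); cv2.imwrite('pics/'+f+'.png',im[:,:,::-1]); return c,im
E
python3 - <<'E'
from h import *
np.set_printoptions(precision=4,suppress=True)
a=shot('top','top');b=shot('scene','scene')
big=np.hstack([a[1],b[1]])
for n,(c,i) in dict(top=a,scene=b).items():
    o,D=ray(c,[[256,192]]);print(n,o,D)
    print(onz(c,[[0,0],[511,0],[511,383],[0,383]],0))
s=bot.read_state();print(s,bot.grip_depth,vision.camera_info('wrist')['mount'])
for n,i in(('top',a[1]),('scene',b[1])): cv2.imwrite(f'pics/{n}2.png',cv2.resize(i[:,:,::-1],(800,600),interpolation=cv2.INTER_CUBIC))
E
```

```text
top [ 0.4867 -0.03    0.7179] [[ 0.0664 -0.041  -0.9974]]
[[ 0.9648  0.5108  0.    ]
 [ 0.9813 -0.6586  0.    ]
 [ 0.1296 -0.5953  0.    ]
 [ 0.1469  0.4602  0.    ]]
scene [1.1405 0.0135 0.6214] [[-0.7263 -0.0481 -0.6857]]
[[-0.6986 -1.2936  0.    ]
 [-0.941   1.0718  0.    ]
 [ 0.8699  0.3868  0.    ]
 [ 0.9309 -0.3814  0.    ]]
{'time_s': 0.1, 'joint_positions': array([-81.8478,  30.2728,  82.15  ,   0.0003,  67.6891, -10.2286]), 'qvel': array([-0.0877, -0.0974, -0.1045,  0.0053, -0.0267, -0.0299]), 'tau': array([ -0.0003, -44.0987, -17.7151,   0.0634,   0.0534,  -0.    ]), 'position': array([ 0.197 , -0.5924,  0.2217]), 'tcp_rot': array([[ 0.949 ,  0.3153, -0.0003],
       [ 0.3153, -0.949 ,  0.0019],
       [ 0.0004, -0.0019, -1.    ]]), 'force': array([-0.4156,  0.4086, -0.7995]), 'moment': array([-0.0358, -0.0653, -0.0375]), 'opening': 0.999366147355809} -0.0187 [[-0.0001  0.9576  0.288   0.0786]
 [ 1.      0.0002 -0.0005 -0.0007]
 [-0.0006  0.288  -0.9576 -0.1626]
 [ 0.      0.      0.      1.    ]]
```

View pics/top2.png

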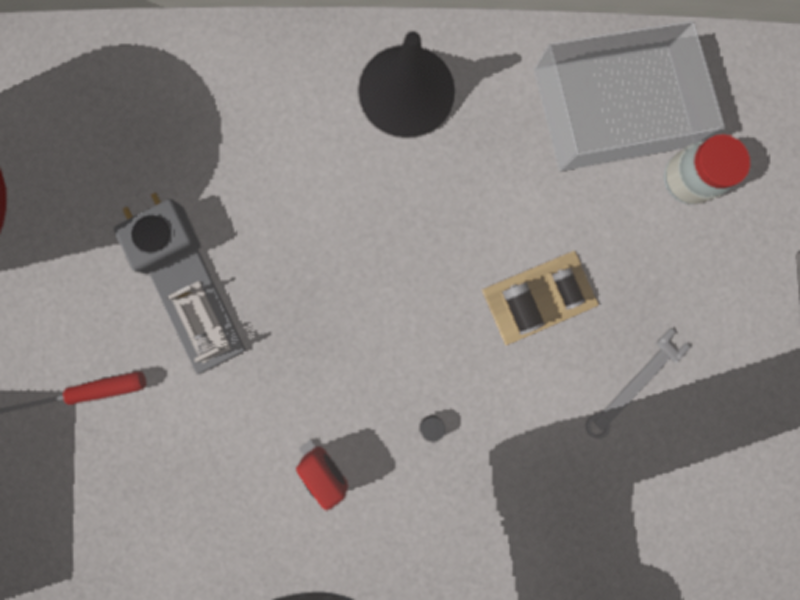

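View pics/scene2.png

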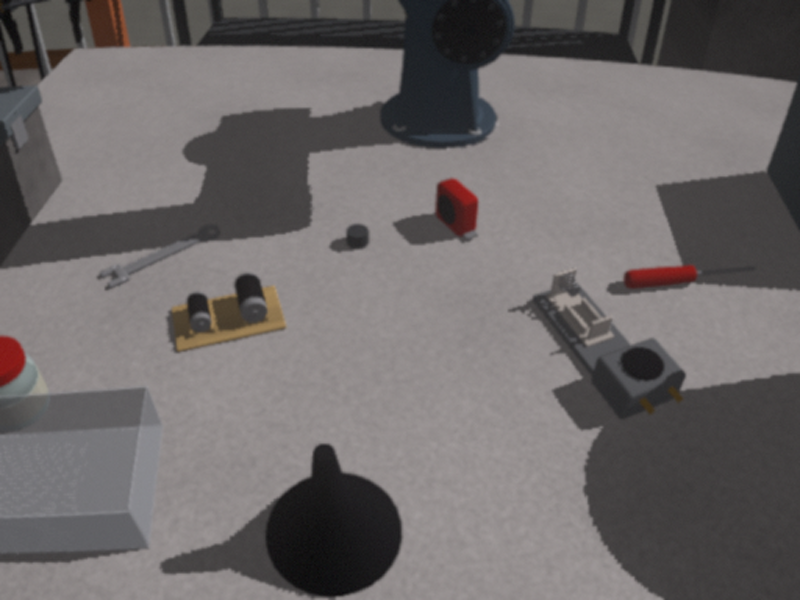

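The top view shows the fat cell in the left groove at about (522,307) of the 800 px image, with its nub end away from the robot. The pump's motor is at (152,233) and its spring end at (225,358). The scene view agrees.

```bash
cat > m1.py <<'E'
from h import *
np.set_printoptions(precision=4,suppress=True)
t=cam('top');s=cam('scene');k=.64
r=onz(t,np.array([[485,290],[575,252],[598,303],[507,343]])*k,.006)
print('rack',r,r.mean(0)); 
print('sides',[np.linalg.norm(r[i]-r[i-1]) for i in range(4)])
ax=(r[0]-r[3]+r[1]-r[2]); print('rack yaw',np.degrees(np.arctan2(ax[1],ax[0])))
c=(onz(t,np.array([[522,307]])*k,.035)); print('cell',c)
# pump plate corners & tops
p=onz(t,np.array([[200,373],[250,347]])*k,.010);print('pump end corners',p,np.linalg.norm(p[0]-p[1]))
h=onz(t,np.array([[116,234],[180,200],[199,237],[140,271]])*k,.045);print('housing',h)
# tri: fat cell top nub-end edge , small cell nub end top, housing black disc centre, spring wall
print('tri disc,', tri(t,np.array([[152,233]])*k,s,np.array([[642,363]])*k))
print('tri nubend top', tri(t,np.array([[515,287],[563,268]])*k,s,np.array([[254,296],[200,312]])*k))
E
python3 m1.py
```

```text
rack [[ 0.5468 -0.1701  0.006 ]
 [ 0.5971 -0.2915  0.006 ]
 [ 0.5294 -0.3201  0.006 ]
 [ 0.478  -0.1976  0.006 ]] [ 0.5378 -0.2448  0.006 ]
sides [np.float64(0.0741467760413662), np.float64(0.1313215768750442), np.float64(0.07347760121405816), np.float64(0.13282615604445286)]
rack yaw 22.327040504928185
cell [[ 0.523  -0.2107  0.035 ]]
pump end corners [[0.4411 0.1956 0.01  ]
 [0.474  0.1323 0.01  ]] 0.07140025620622766
housing [[0.6139 0.2947 0.045 ]
 [0.6565 0.2157 0.045 ]
 [0.6097 0.1902 0.045 ]
 [0.5675 0.2623 0.045 ]]
tri disc, [[0.614  0.2479 0.0499 0.0013]]
tri nubend top [[ 0.5466 -0.1989  0.0533  0.002 ]
 [ 0.5709 -0.2613  0.0452  0.0005]]
```

```bash
python3 -m jog '[[[431,-256,60],[0,0,-4],0],[[431,-256,60],[0,0,-4],0],[[431,-256,60],[0,0,-4],0],[[431,-256,60],[0,0,-4],0],[[431,-256,60],[0,0,-4],0],[[431,-256,60],[0,0,-4],0],[[431,-256,60],[0,0,-4],0],[[431,-256,60],[0,0,-4],0],[[431,-256,60],[0,0,-4],0],[[431,-256,60],[0,0,-4],0],[[431,-256,60],[0,0,-4],0.425],[[431,-256,60],[0,0,-4],0.425]]' && python3 -m jog '[[[0,0,0],[0,0,0],0.425],[[0,0,0],[0,0,0],0.425],[[0,0,0],[0,0,0],0.425],[[0,0,0],[0,0,0],0.425]]'
python3 - <<'E'
from h import *
c,i=shot('wrist','w1'); import pickle; pickle.dump(c,open('w1.pkl','wb'))
cv2.imwrite('pics/w1b.png',cv2.resize(i[:,:,::-1],(800,600),interpolation=cv2.INTER_CUBIC))
s=bot.read_state();print(s['position'],s['tcp_rot'],s['time_s'],s['force'])
# predicted marks
yaw=np.radians(22.3);R=np.array([[np.cos(yaw),-np.sin(yaw)],[np.sin(yaw),np.cos(yaw)]])
for p in [(0,33,26.3),(30.75,33,26.3),(40,68,6),(-40,68,6),(40,-68,6)]:
    w=np.r_[R@np.array(p[:2])/1000+[.5378,-.2448],p[2]/1000];print(p,proj(c,w)/.64)
E
```

```text
time_s: 1.1
position: [0.523, -0.2159, 0.1626]
tcp_rot: [[0.925, 0.381, -0.001], [0.381, -0.925, 0.0], [-0.0, -0.001, -1.0]]
force: [-0.0, 0.3, 0.0]
opening: 0.917
time_s: 1.43
position: [0.5215, -0.2189, 0.1631]
tcp_rot: [[0.925, 0.38, -0.001], [0.38, -0.925, -0.0], [-0.001, -0.0, -1.0]]
force: [-1.6, 0.5, 0.3]
opening: 0.635
[ 0.5214103  -0.21920616  0.16319714] [[ 9.25474670e-01  3.78809412e-01 -2.51830665e-04]
 [ 3.78809378e-01 -9.25474702e-01 -1.74281679e-04]
 [-2.99082450e-04  6.58974618e-05 -9.99999953e-01]] 1.4833 [ 0.15154928 -0.0503237  -0.45912775]
(0, 33, 26.3) [[398.14789252 284.95042516]]
(30.75, 33, 26.3) [[398.058243   240.55712537]]
(40, 68, 6) [[349.08631598 223.60482624]]
(-40, 68, 6) [[352.52212162 329.64055849]]
(40, -68, 6) [[539.20134668 224.10963612]]
```

View pics/w1b.png

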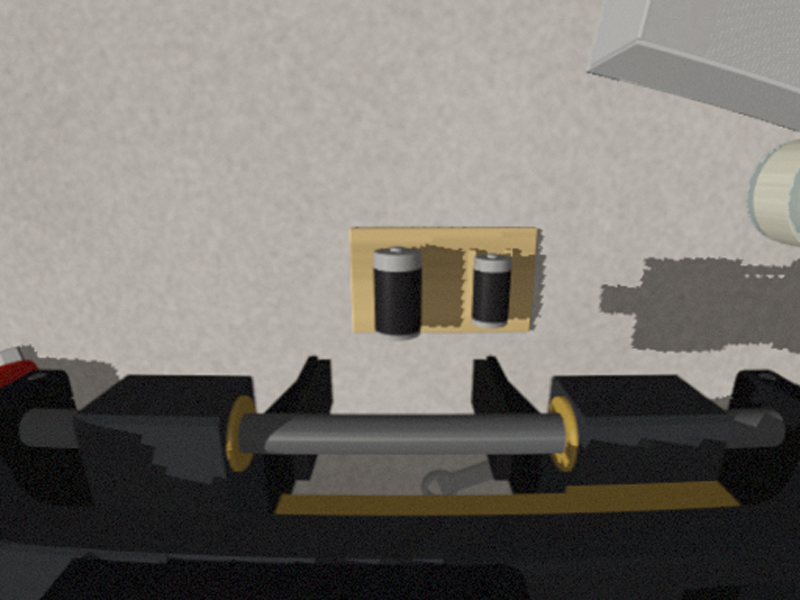

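The cell sits at (398,295), between the fingertips, which are at x = 320 and 480. The plate corners are at (351,228), (537,228) and (353,332). Next I'll drop down for a second wrist view.

```bash
python3 -m jog '[[[3,-3,40],[0,0,0],0.425],[[3,-3,75],[0,0,0],0.425],[[3,-3,85],[0,0,0],0.425],[[3,-3,85],[0,0,0],0.425],[[3,-3,85],[0,0,0],0.425],[[3,-3,85],[0,0,0],0.425]]'
python3 - <<'E'
from h import *
c,i=shot('wrist','w2'); import pickle; pickle.dump(c,open('w2.pkl','wb'))
cv2.imwrite('pics/w2b.png',cv2.resize(i[100:330,110:400,::-1],None,fx=2.75,fy=2.6,interpolation=cv2.INTER_CUBIC))
s=bot.read_state();print(s['position'],s['time_s'])
E
```

```text
time_s: 1.98
position: [0.5248, -0.2154, 0.0797]
tcp_rot: [[0.925, 0.38, 0.003], [0.38, -0.925, -0.002], [0.002, 0.003, -1.0]]
force: [1.2, 0.6, 0.4]
opening: 0.573
[ 0.52503502 -0.21530634  0.08003968] 2.0333
```

View pics/w2b.png

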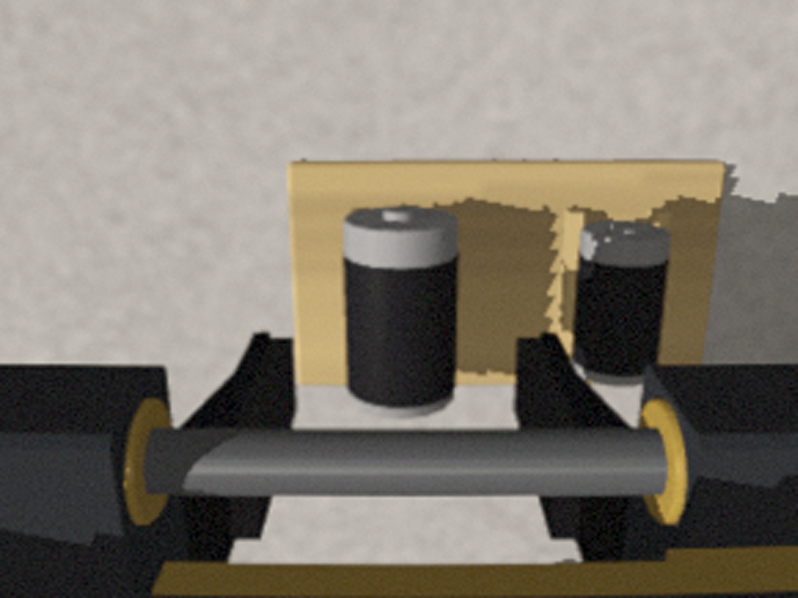

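```bash
cat > m2.py <<'E'
from h import *; import pickle
from scipy.optimize import least_squares
np.set_printoptions(precision=4,suppress=True)
w1=pickle.load(open('w1.pkl','rb'));w2=pickle.load(open('w2.pkl','rb'))
a=np.linspace(0,2*np.pi,60)
def cyl(x,y,z,yaw,r,l0,l1):
    u=np.array([np.cos(yaw),np.sin(yaw),0]);v=np.array([-u[1],u[0],0])
    return np.vstack([np.array([x,y,z])+l*u+r*np.cos(a)[:,None]*v+r*np.sin(a)[:,None]*[0,0,1] for l in np.linspace(l0,l1,12)])
def bounds(c,p): q=proj(c,p);return np.r_[q.min(0),q.max(0)]
crop=lambda b:np.array(b)/[2.75,2.6,2.75,2.6]+[110,100,110,100]
def fit(o1,o2,r,L,guess):
    o1=np.array(o1)*.64;o2=crop(o2)
    f=lambda p:np.r_[bounds(w1,cyl(*p,np.radians(22.3),r,-L/2,L/2-.0025))-o1,bounds(w2,cyl(*p,np.radians(22.3),r,-L/2,L/2-.0025))-o2]
    s=least_squares(f,guess,diff_step=1e-4);print(s.x,s.fun);return s.x
p=fit([373,247,422,340],[343,208,459,415],.0165,.0615,[.523,-.215,.026])
fit([472,254,510,326],[574,222,669,384],.013,.05,[.55,-.27,.02])
cr=[[288,160],[725,160],[299,383]]
q=np.array([crop(x+x)[:2] for x in cr])
for z in(.006,):
    r=onz(w2,q,z);print('rack corners',r,np.linalg.norm(r[0]-r[1]),np.linalg.norm(r[0]-r[2]),np.degrees(np.arctan2(*(r[0]-r[1])[:2][::-1]))-90)
r1=onz(w1,np.array([[351,228],[537,228],[353,332]])*.64,.006);print(r1)
print('tri corners',tri(w1,np.array([[351,228],[537,228],[353,332]])*.64,w2,q))
s=bot.read_state();d=p-s['position'];print('tool dxyz of centre mm',1000*s['tcp_rot'].T@d)
E
python3 m2.py
```

```text
[ 0.5198 -0.216   0.0213] [ 0.3256  0.4185 -0.3562  0.159   0.4335 -0.7928 -0.4131  0.3341]
[ 0.5457 -0.2786  0.0148] [-0.1786  0.4712  1.2071  0.8587 -0.9358 -0.6591  0.0877 -0.3687]
rack corners [[ 0.5472 -0.1676  0.006 ]
 [ 0.5984 -0.2917  0.006 ]
 [ 0.4741 -0.1979  0.006 ]] 0.13426327866416038 0.07917809681722564 22.42297255382657
[[ 0.5466 -0.1691  0.006 ]
 [ 0.5975 -0.2923  0.006 ]
 [ 0.4733 -0.1981  0.006 ]]
tri corners [[ 0.5459 -0.168   0.0005  0.0016]
 [ 0.598  -0.294   0.0008  0.0009]
 [ 0.4713 -0.1982  0.0007  0.    ]]
tool dxyz of centre mm [-5.2289 -1.5165 58.709 ]
```

```bash
cat >> m2.py <<'E'
print('fixed z')
for w,o in((w1,np.array([373,247,422,340])*.64),(w2,crop([343,208,459,415]))):
    s2=least_squares(lambda p:bounds(w,cyl(p[0],p[1],.0263,np.radians(22.3),.0165,-.03075,.02825))-o,[.523,-.215],diff_step=1e-4)
    d=np.r_[s2.x,.0263]-s['position'];print(s2.x,s2.fun,1000*s['tcp_rot'].T@d)
E
python3 m2.py | sed -n '/fixed/,$p'
```

```text
fixed z
[ 0.5214 -0.2154] [ 0.0727 -0.3643 -0.0729  0.3668] [-3.549  -1.4386 53.7276]
[ 0.5214 -0.2154] [-0.0678 -1.4617  0.0694  1.5174] [-3.4907 -1.5019 53.7275]
```

```bash
python3 -m jog '[[[-3.5,-1.5,20],[0,0,0],0.425],[[-3.5,-1.5,40],[0,0,0],0.425],[[-3.5,-1.5,55],[0,0,0],0.425],[[-3.5,-1.5,65],[0,0,0],0.425],[[-3.5,-1.5,70],[0,0,0],0.425],[[-3.5,-1.5,70],[0,0,0],0.425],[[-3.5,-1.5,70],[0,0,0],0.425],[[-3.5,-1.5,70],[0,0,0],0.6],[[-3.5,-1.5,70],[0,0,0],0.8],[[-3.5,-1.5,70],[0,0,0],1],[[-3.5,-1.5,70],[0,0,0],1],[[-3.5,-1.5,70],[0,0,0],1]]'
```

```text
time_s: 3.03
position: [0.5215, -0.2154, 0.0089]
tcp_rot: [[0.925, 0.381, 0.003], [0.381, -0.925, -0.003], [0.002, 0.004, -1.0]]
force: [1.1, -3.2, 1.3]
opening: 0.372
```

```bash
python3 -m jog '[[[0,0,0],[0,0,0],1],[[0,0,-5],[0,0,0],1],[[0,0,-20],[0,0,0],1],[[0,0,-45],[0,0,0],1],[[0,0,-75],[0,0,0],1],[[0,0,-100],[0,0,0],1],[[5,-15,-115],[0,0,-0.5],1],[[14,-40,-120],[0,0,-1.5],1],[[22,-70,-120],[0,0,-3],1],[[31,-105,-120],[0,0,-4.6],1],[[41,-140,-120],[0,0,-4.6],1],[[50,-175,-120],[0,0,-4.6],1]]' && python3 -m jog '[[[10,-35,0],[0,0,0],1],[[20,-70,0],[0,0,0],1],[[30,-105,0],[0,0,0],1],[[40,-140,0],[0,0,0],1],[[48,-170,0],[0,0,0],1],[[53,-190,0],[0,0,0],1],[[55,-200,0],[0,0,0],1],[[55,-200,0],[0,0,0],1],[[55,-200,0],[0,0,0],1],[[55,-200,0],[0,0,0],1]]'
python3 - <<'E'
from h import *
c,i=shot('wrist','w3'); import pickle; pickle.dump(c,open('w3.pkl','wb'))
cv2.imwrite('pics/w3b.png',cv2.resize(i[:,:,::-1],(800,600),interpolation=cv2.INTER_CUBIC))
s=bot.read_state();print(s['position'],s['time_s'],s['force'],s['tcp_rot'])
E
```

```text
time_s: 4.03
position: [0.4973, -0.0307, 0.1278]
tcp_rot: [[0.892, 0.453, -0.004], [0.453, -0.892, 0.002], [-0.002, -0.003, -1.0]]
force: [0.6, 0.5, -0.5]
opening: 0.372
time_s: 4.87
position: [0.458, 0.1692, 0.128]
tcp_rot: [[0.892, 0.453, -0.001], [0.453, -0.892, -0.0], [-0.001, 0.0, -1.0]]
force: [-0.3, -0.3, -1.4]
opening: 0.369
[0.45820269 0.168948   0.12806214] 4.9167 [-0.11523977 -0.63798906 -1.2828645 ] [[ 8.91888208e-01  4.52255728e-01 -4.24619409e-04]
 [ 4.52255644e-01 -8.91888307e-01 -2.81721554e-04]
 [-5.06123272e-04  5.92276074e-05 -9.99999870e-01]]
```

View pics/w3b.png

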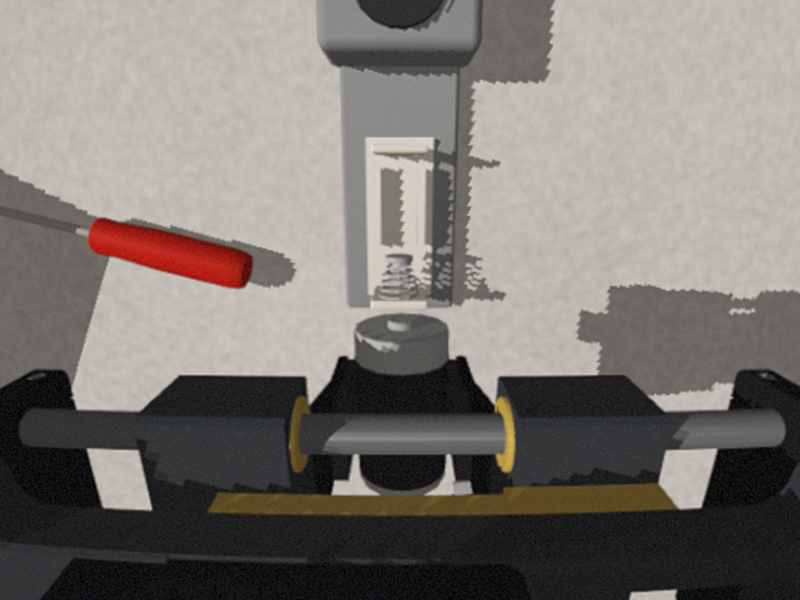

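The pump lies straight ahead along column 400. The contact wall top is at row 138–152, the spring disc's top edge at about (399,257), the spring wall top at about (398,303), and the held cell's nub at (398,324).

```bash
cat > m3.py <<'E'
from h import *; import pickle
np.set_printoptions(precision=2,suppress=True)
w=pickle.load(open('w3.pkl','rb'));s=bot.read_state();R=s['tcp_rot'];P=s['position'];t=cam('top')
def T(p): 
    d=1000*(np.atleast_2d(p)-P)@R; return d
f=lambda uv,z: T(onz(w,np.array([uv])*.64,z))[0]
print('nub pred px',proj(w,P+R@np.array([.03075,0,-.0173]))/.64,'centre-of-tip obs ~398,325')
print('nub tool',f((398,325),P[2]+.0173))
for n,uv,z in [('plateL0',(341,68),.010),('plateL1',(348,306),.010),('plateR0',(459,72),.010),('plateR1',(457,305),.010),
  ('hous L',(326,62),.010),('contact outer top',(400,139),.042),('contact inner top',(400,151),.042),('contL',(371,145),.042),('contR',(431,145),.042),
  ('disc top',(399,257),.0445),('swall front',(398,301),.049),('swall back',(398,306),.049),('swL',(371,304),.049),('swR',(426,304),.049)]:
    print(n,f(uv,z))
print('tri plate end corners',T(tri(w,np.array([[348,306],[457,305]])*.64,t,np.array([[200,373],[250,347]])*.64)[:,:3]),tri(w,np.array([[348,306],[457,305]])*.64,t,np.array([[200,373],[250,347]])*.64)[:,2])
E
python3 m3.py
```

```text
nub pred px [[404.27 319.68]] centre-of-tip obs ~398,325
nub tool [ 28.82  -2.16 -17.31]
plateL0 [139.05 -35.92 117.99]
plateL1 [ -4.44 -36.08 118.06]
plateR0 [136.91  32.33 117.99]
plateR1 [ -3.72  35.68 118.07]
hous L [142.39 -44.51 117.99]
contact outer top [97.13 -1.74 86.01]
contact inner top [91.03 -1.74 86.02]
contL [ 94.11 -17.12  86.01]
contR [94.13 14.7  86.02]
disc top [34.36 -2.3  83.54]
swall front [10.07 -2.86 79.06]
swall back [ 7.12 -2.86 79.06]
swL [  8.3  -18.14  79.06]
swR [ 8.31 12.98 79.06]
tri plate end corners [[ -3.9  -34.29 120.06]
 [ -3.39  37.59 121.66]] [0.01 0.01]
```

```bash
cat > g.py <<'E'
from h import *; import json,os
from scipy.spatial.transform import Rotation as Ro
G=np.array([0,0,-17.4])
def init():
    s=bot.read_state();R=s['tcp_rot'];P=1000*s['position'];x=np.r_[R[:2,0],0];x/=np.linalg.norm(x)
    O=P+R@G+62.9*x;O[2]=0;json.dump([O.tolist(),x.tolist()],open('bay.json','w'))
def fr():
    O,x=map(np.array,json.load(open('bay.json')));return O,np.c_[x,[-x[1],x[0],0],[0,0,1]]
def now():
    s=bot.read_state();O,B=fr();R=s['tcp_rot'];C=B.T@(1000*s['position']+R@G-O);a=B.T@R[:,0]
    print('t',s['time_s'],'C',C.round(2),'tilt',round(np.degrees(np.arcsin(a[2])),2),'yaw',round(np.degrees(np.arctan2(a[1],a[0])),2),'F(bay)',(B.T@s['force']).round(2),'open',round(s['opening'],3),'trav',round(trav(np.degrees(np.arcsin(a[2])),C[0],C[2]),2));return s,C
def ext(th):
    t=np.radians(th);u=np.array([np.cos(t),np.sin(t)]);n=np.array([-u[1],u[0]]);return u,n
def trav(th,X,Z):
    u,n=ext(th);C=np.array([X,Z]);b=C-30.75*u-16.5*n;tp=C-30.75*u+16.5*n
    z=min(44.5,tp[1]);x=b[0]-(z-b[1])*np.tan(np.radians(th));return -26.5-x
def clear(th,X,Z):
    u,n=ext(th);C=np.array([X,Z]);pts=[C+28.25*u-16.5*n,C+30.75*u-4.75*n,C+30.75*u+4.75*n]
    xs=[p[0] for p in pts if p[1]<42.5];return 30-max(xs) if xs else 99
def goto(*tg):
    s=bot.read_state();O,B=fr();R=s['tcp_rot'];P=1000*s['position']
    for th,X,Z in tg:
        Rt=np.c_[B[:,0],-B[:,1],-B[:,2]]@Ro.from_rotvec([0,th,0],degrees=True).as_matrix()
        Pt=O+B@np.array([X,0,Z])-Rt@G
        print((th,X,Z),'shift',(R.T@(Pt-P)).round(1),'rot',Ro.from_matrix(R.T@Rt).as_rotvec(degrees=True).round(2),'trav',trav(th,X,Z).round(2),'clear',round(clear(th,X,Z),2))
E
python3 - <<'E'
from g import *
init();now()
goto((25,9,110),(25,9,75),(25,9,50))
for th in range(26,-1,-2):
    u,n=ext(th);lo=(-30.75*u-16.5*n)[1];Z=(20.5-lo)
    ok=[(round(trav(th,X,Z),1)) for X in np.arange(-12,12,.1) if clear(th,X,Z)>=0 and trav(th,X,Z)<10.5]
    print(th,'Z',round(Z,1),'travel window',min(ok),max(ok),'X at trav9',round([X for X in np.arange(-12,12,.02) if trav(th,X,Z)<=9][0],2))
E
```

```text
t 4.9167 C [-62.9   -0.   145.46] tilt -0.03 yaw 0.0 F(bay) [-0.39 -0.52 -1.28] open 0.371 trav 67.2
(25, 9, 110) shift [79.3 -0.  33.8] rot [ 0.   25.03  0.  ] trav -32.11 clear 99
(25, 9, 75) shift [79.3 -0.  68.8] rot [ 0.   25.03  0.  ] trav -15.79 clear 99
(25, 9, 50) shift [79.3 -0.  93.8] rot [ 0.   25.03  0.  ] trav -4.14 clear 99
26 Z 48.8 travel window -6.3 10.4 X at trav9 -3.38
24 Z 48.1 travel window -6.3 10.5 X at trav9 -3.42
22 Z 47.3 travel window -6.4 10.4 X at trav9 -3.46
20 Z 46.5 travel window 7.7 10.5 X at trav9 -3.5
18 Z 45.7 travel window 7.4 10.4 X at trav9 -3.54
16 Z 44.8 travel window 7.2 10.5 X at trav9 -3.6
14 Z 43.9 travel window 6.8 10.4 X at trav9 -3.66
12 Z 43.0 travel window 6.3 10.4 X at trav9 -3.74
10 Z 42.1 travel window 5.8 10.4 X at trav9 -3.84
8 Z 41.1 travel window 6.2 10.4 X at trav9 -3.96
6 Z 40.1 travel window 6.0 10.5 X at trav9 -4.12
4 Z 39.1 travel window 5.8 10.4 X at trav9 -4.28
2 Z 38.1 travel window 5.4 10.5 X at trav9 -4.5
0 Z 37.0 travel window 5.1 10.5 X at trav9 -4.74
```

```bash
python3 -m jog '[[[8,0,0],[0,2,0],1],[[18,0,2],[0,5,0],1],[[28,0,6],[0,9,0],1],[[38,0,12],[0,13,0],1],[[48,0,20],[0,17,0],1],[[58,0,29],[0,20,0],1],[[67,0,38],[0,23,0],1],[[74,0,48],[0,25,0],1],[[78,0,58],[0,25,0],1],[[79.3,0,65],[0,25,0],1],[[79.3,0,68.8],[0,25,0],1],[[79.3,0,68.8],[0,25,0],1]]' && python3 -m jog '[[[0,0,0],[0,0,0],1],[[0,0,0],[0,0,0],1],[[0,0,0],[0,0,0],1]]'
python3 - <<'E'
from g import *
now()
c,i=shot('wrist','w4');c2,i2=shot('scene','s4')
o=np.vstack([cv2.resize(i[60:300,100:420,::-1],(640,480),interpolation=cv2.INTER_CUBIC)[:300],cv2.resize(i2[150:260,310:470,::-1],(436,300),interpolation=cv2.INTER_CUBIC)[:, :] if 0 else np.pad(cv2.resize(i2[150:260,310:470,::-1],(436,300),interpolation=cv2.INTER_CUBIC),((0,0),(0,204),(0,0)))])
cv2.imwrite('pics/w4b.png',o)
O,B=fr()
for n,p in dict(cont=(30,0,42),contL=(30,15,42),contR=(30,-15,42),disc=(-26.5,0,44.5),swall=(-50,0,49)).items():
    print(n,proj(c,(O+B@np.array(p))/1000)*2-[200,120],(proj(c2,(O+B@np.array(p))/1000)-[310,150])*2.725+[0,300])
O2,_=fr();s=bot.read_state()
print('nub',proj(c,s['position']+s['tcp_rot']@np.array([.03075,0,-.0174]))*2-[200,120])
E
```

```text
time_s: 5.92
position: [0.5288, 0.2043, 0.0576]
tcp_rot: [[0.811, 0.45, 0.375], [0.408, -0.893, 0.19], [0.42, -0.001, -0.907]]
force: [1.0, -0.4, -1.7]
opening: 0.373
time_s: 6.17
position: [0.5291, 0.2057, 0.06]
tcp_rot: [[0.807, 0.453, 0.378], [0.411, -0.891, 0.192], [0.423, 0.0, -0.906]]
force: [-0.7, -0.3, -1.4]
opening: 0.369
t 6.1667 C [ 9.55  0.7  75.76] tilt 25.06 yaw 0.09 F(bay) [-0.76  0.05 -1.42] open 0.369 trav -16.72
cont [[317.65569244 327.22777813]] [[200.45448785 449.29744635]]
contL [[274.60191397 327.15075101]] [[218.33916471 443.43714993]]
contR [[360.69565649 327.26192161]] [[182.29204199 455.23428772]]
disc [[317.61216644 496.4093034 ]] [[156.47022691 394.56829021]]
swall [[317.6554026  574.04686786]] [[139.85092224 369.41428655]]
nub [[315.01210206 290.24705309]]
```

View pics/w4b.png

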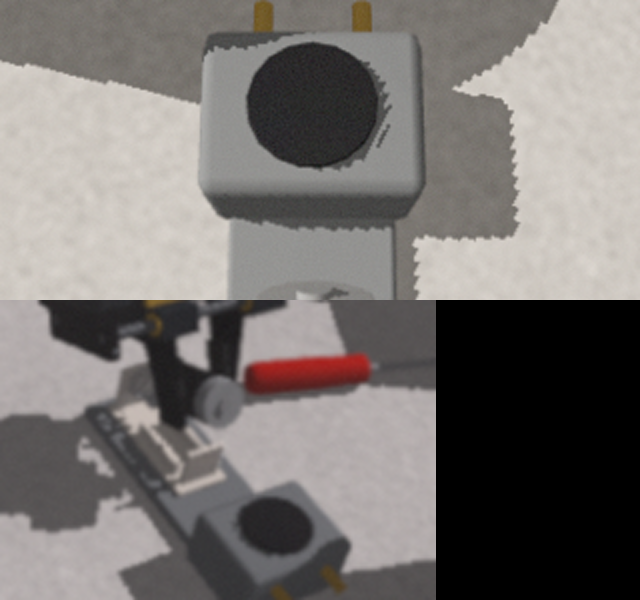

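The scene view puts the contact wall's top inner edge where I predicted it, at (203,449) against (200,449). The tilted cell hangs over the bay in line with the pump, so I'll lower it and feel for the spring.

Run:
```python
from g import *
goto((25,9.5,62),(25,9.5,50),(25,6,50))
```

```text
(25, 9.5, 62) shift [-6.   1.  12.5] rot [-0.01 -0.07  0.1 ] trav -10.23 clear 99
(25, 9.5, 50) shift [-11.1   1.   23.4] rot [-0.01 -0.07  0.1 ] trav -4.64 clear 99
(25, 6, 50) shift [-14.2   1.   21.9] rot [-0.01 -0.07  0.1 ] trav -1.14 clear 99
```

```bash
python3 -m jog '[[[-3,1,6],[0,0,0],1],[[-6,1,12.5],[0,0,0],1],[[-9,1,18],[0,0,0],1],[[-11,1,23],[0,0,0],1],[[-11,1,23.4],[0,0,0],1],[[-11,1,23.4],[0,0,0],1],[[-11,1,23.4],[0,0,0],1],[[-11,1,23.4],[0,0,0],1]]'
python3 - <<'E'
from g import *
now();goto((25,9,50),(25,7,50),(25,5,50),(25,3,50),(25,1,50),(25,-1,50))
E
```

```text
time_s: 6.93
position: [0.529, 0.2052, 0.0341]
tcp_rot: [[0.807, 0.454, 0.377], [0.411, -0.891, 0.192], [0.423, 0.0, -0.906]]
force: [-1.5, -0.8, 3.4]
opening: 0.371
t 6.9333 C [ 9.23  0.29 49.89] tilt 25.04 yaw 0.12 F(bay) [-1.69 -0.01  3.39] open 0.371 trav -4.31
(25, 9, 50) shift [-0.2  0.3 -0.2] rot [-0.02 -0.04  0.1 ] trav -4.14 clear 99
(25, 7, 50) shift [-2.   0.3 -1. ] rot [-0.02 -0.04  0.1 ] trav -2.14 clear 99
(25, 5, 50) shift [-3.8  0.3 -1.9] rot [-0.02 -0.04  0.1 ] trav -0.14 clear 99
(25, 3, 50) shift [-5.6  0.3 -2.7] rot [-0.02 -0.04  0.1 ] trav 1.86 clear 99
(25, 1, 50) shift [-7.4  0.3 -3.6] rot [-0.02 -0.04  0.1 ] trav 3.86 clear 99
(25, -1, 50) shift [-9.2  0.3 -4.4] rot [-0.02 -0.04  0.1 ] trav 5.86 clear 99
```

```bash
python3 -m jog '[[[0,0.3,0],[0,0,0],1],[[0,0.3,0],[0,0,0],1]]'; python3 -c "from g import *;now()"; python3 -m jog '[[[0.6,0.3,-1.4],[0,0,0],1],[[0.6,0.3,-1.4],[0,0,0],1],[[0.6,0.3,-1.4],[0,0,0],1],[[0.6,0.3,-1.4],[0,0,0],1]]';python3 -c "
from g import *;now()"
```

```text
time_s: 7.1
position: [0.529, 0.2051, 0.0339]
tcp_rot: [[0.807, 0.454, 0.377], [0.411, -0.891, 0.192], [0.423, -0.0, -0.906]]
force: [-3.2, -0.9, 4.7]
opening: 0.371
t 7.1 C [ 9.25  0.2  49.69] tilt 25.04 yaw 0.11 F(bay) [-3.27  0.67  4.74] open 0.371 trav -4.23
time_s: 7.43
position: [0.5295, 0.2046, 0.0348]
tcp_rot: [[0.808, 0.454, 0.377], [0.411, -0.891, 0.192], [0.423, 0.0, -0.906]]
force: [-0.6, 0.2, -0.6]
opening: 0.372
t 7.4333 C [ 9.42 -0.42 50.62] tilt 25.0 yaw 0.09 F(bay) [-0.44  0.44 -0.65] open 0.372 trav -4.84
```

The brief contact had force direction (−0.47, +0.88), which matches the sleeve's underside resting on the contact wall's inner top edge. My geometry predicts that at this pose to within 0.5 mm. It cleared on lifting, so I'll now push toward the spring.

```bash
python3 -m jog '[[[-0.4,-0.3,-1.4],[0,0,0],1],[[-1.5,-0.4,-1.9],[0,0,0],1],[[-2.4,-0.4,-2.2],[0,0,0],1],[[-3.3,-0.4,-2.2],[0,0,0],1],[[-4.2,-0.4,-2.3],[0,0,0],1],[[-4.2,-0.4,-2.3],[0,0,0],1],[[-4.2,-0.4,-2.3],[0,0,0],1]]';python3 -c "
from g import *;now()
goto((25,4,50),(25,3,50),(25,2,50),(25,0,50),(25,-2,50),(25,-3,50))"
```

```text
time_s: 8.02
position: [0.5247, 0.2028, 0.0353]
tcp_rot: [[0.808, 0.454, 0.376], [0.411, -0.891, 0.192], [0.422, -0.0, -0.906]]
force: [-0.8, 0.1, -0.9]
opening: 0.369
t 8.0167 C [ 4.32  0.08 51.02] tilt 24.99 yaw 0.08 F(bay) [-0.68  0.49 -0.94] open 0.369 trav 0.07
(25, 4, 50) shift [-0.7  0.1  0.8] rot [-0.04  0.01  0.07] trav 0.86 clear 99
(25, 3, 50) shift [-1.6  0.1  0.4] rot [-0.04  0.01  0.07] trav 1.86 clear 99
(25, 2, 50) shift [-2.5  0.1 -0.1] rot [-0.04  0.01  0.07] trav 2.86 clear 99
(25, 0, 50) shift [-4.3  0.1 -0.9] rot [-0.04  0.01  0.07] trav 4.86 clear 99
(25, -2, 50) shift [-6.2  0.1 -1.7] rot [-0.04  0.01  0.07] trav 6.86 clear 99
(25, -3, 50) shift [-7.1  0.1 -2.2] rot [-0.04  0.01  0.07] trav 7.86 clear 99
```

No contact yet at an estimated travel of 0. Going on to an estimated travel of 2.9 mm.

```bash
python3 -m jog '[[[-0.7,0.1,0.8],[0,0,0],1],[[-1.6,0.1,0.4],[0,0,0],1],[[-2.5,0.1,-0.1],[0,0,0],1],[[-2.5,0.1,-0.1],[0,0,0],1],[[-2.5,0.1,-0.1],[0,0,0],1]]';python3 -c "
from g import *;now()"; python3 -m jog '[[[-0.9,0,-0.4],[0,0,0],1],[[-1.8,0,-0.8],[0,0,0],1],[[-1.8,0,-0.8],[0,0,0],1],[[-1.8,0,-0.8],[0,0,0],1]]';python3 -c "
from g import *;now()
goto((25,-1,50),(25,-2,50),(25,-3,50),(25,-4,50))"
```

```text
time_s: 8.43
position: [0.5227, 0.2016, 0.0344]
tcp_rot: [[0.808, 0.454, 0.377], [0.411, -0.891, 0.192], [0.423, -0.0, -0.906]]
force: [0.4, 0.6, -1.4]
opening: 0.369
t 8.4333 C [ 2.07 -0.06 50.13] tilt 25.0 yaw 0.08 F(bay) [ 0.63  0.31 -1.44] open 0.369 trav 2.73
time_s: 8.77
position: [0.5217, 0.201, 0.0346]
tcp_rot: [[0.807, 0.454, 0.378], [0.411, -0.891, 0.192], [0.424, -0.0, -0.906]]
force: [1.8, 1.0, -1.0]
opening: 0.367
t 8.7667 C [ 0.86 -0.13 50.36] tilt 25.08 yaw 0.09 F(bay) [ 2.1   0.05 -1.03] open 0.367 trav 3.85
(25, -1, 50) shift [-1.9 -0.1 -0.5] rot [-0.05 -0.08  0.08] trav 5.86 clear 99
(25, -2, 50) shift [-2.8 -0.1 -0.9] rot [-0.05 -0.08  0.08] trav 6.86 clear 99
(25, -3, 50) shift [-3.7 -0.1 -1.3] rot [-0.05 -0.08  0.08] trav 7.86 clear 99
(25, -4, 50) shift [-4.6 -0.1 -1.7] rot [-0.05 -0.08  0.08] trav 8.86 clear 99
```

```bash
python3 -m jog '[[[-0.9,0,-0.3],[0,0,0],1],[[-1.9,0,-0.6],[0,0,0],1],[[-1.9,0,-0.6],[0,0,0],1],[[-1.9,0,-0.6],[0,0,0],1]]';python3 -c "
from g import *;now()"; python3 -m jog '[[[-0.9,0,-0.4],[0,0,0],1],[[-1.8,0,-0.8],[0,0,0],1],[[-1.8,0,-0.8],[0,0,0],1],[[-1.8,0,-0.8],[0,0,0],1]]';python3 -c "
from g import *;now()";python3 -m jog '[[[-0.9,0,-0.4],[0,0,0],1],[[-1.8,0,-0.8],[0,0,0],1],[[-1.8,0,-0.8],[0,0,0],1],[[-1.8,0,-0.8],[0,0,0],1]]';python3 -c "
from g import *;now()
c2,i2=shot('scene','s5')
cv2.imwrite('pics/s5b.png',cv2.resize(i2[170:250,330:430,::-1],(750,600),interpolation=cv2.INTER_CUBIC))"
```

```text
time_s: 9.1
position: [0.5199, 0.2001, 0.0344]
tcp_rot: [[0.807, 0.454, 0.378], [0.411, -0.891, 0.192], [0.424, -0.0, -0.906]]
force: [4.0, 1.5, 0.1]
opening: 0.365
t 9.1 C [-1.16 -0.12 50.13] tilt 25.08 yaw 0.09 F(bay) [ 4.24 -0.46  0.08] open 0.365 trav 5.98
time_s: 9.43
position: [0.5182, 0.1992, 0.0343]
tcp_rot: [[0.807, 0.454, 0.378], [0.411, -0.891, 0.193], [0.424, -0.0, -0.906]]
force: [5.4, 2.4, 0.1]
opening: 0.369
t 9.4333 C [-3.1  -0.16 50.08] tilt 25.09 yaw 0.08 F(bay) [ 5.92 -0.35  0.07] open 0.369 trav 7.95
time_s: 9.77
position: [0.517, 0.1986, 0.0344]
tcp_rot: [[0.807, 0.454, 0.379], [0.411, -0.891, 0.193], [0.425, -0.0, -0.905]]
force: [5.5, 2.1, -0.7]
opening: 0.37
t 9.7667 C [-4.51 -0.17 50.19] tilt 25.15 yaw 0.09 F(bay) [ 5.83 -0.61 -0.66] open 0.37 trav 9.31
```

View pics/s5b.png

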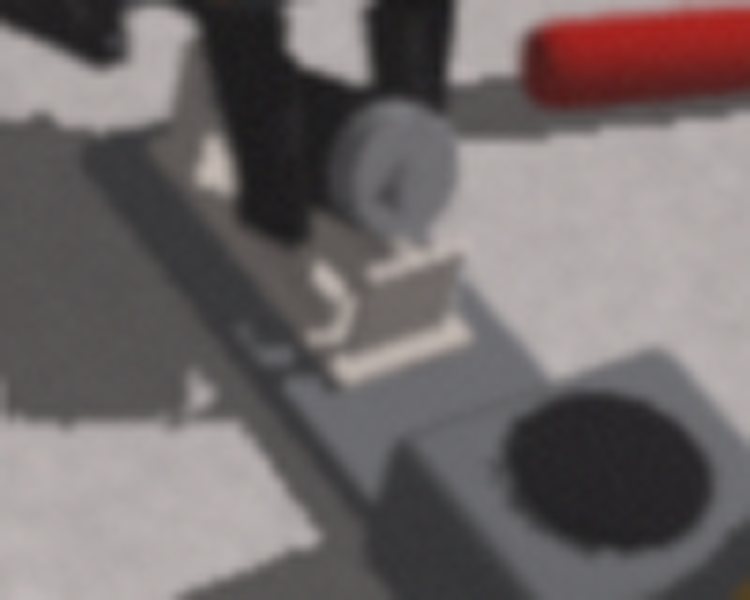

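```bash
for k in 1 2 3 4 5; do python3 -m jog '[[[0,0,0],[0,0,0],1]]' >/dev/null; python3 -c "
from g import *;now()"; done; python3 -c "
from g import *
goto((25,-5,50),(25,-6,50),(25,-7,50))"
```

```text
t 9.9 C [-4.47 -0.14 50.2 ] tilt 25.15 yaw 0.1 F(bay) [6.31 0.52 0.12] open 0.371 trav 9.26
t 9.9833 C [-4.47 -0.15 50.18] tilt 25.15 yaw 0.09 F(bay) [6.32 0.66 0.35] open 0.37 trav 9.27
t 10.0667 C [-4.47 -0.15 50.2 ] tilt 25.15 yaw 0.1 F(bay) [ 6.67 -0.06 -0.71] open 0.371 trav 9.26
t 10.15 C [-4.48 -0.15 50.19] tilt 25.15 yaw 0.09 F(bay) [ 6.66  0.4  -0.42] open 0.373 trav 9.28
t 10.2333 C [-4.47 -0.14 50.19] tilt 25.15 yaw 0.1 F(bay) [ 6.23 -0.13 -0.41] open 0.372 trav 9.27
(25, -5, 50) shift [-0.6 -0.1 -0.1] rot [-0.06 -0.15  0.09] trav 9.86 clear 99
(25, -6, 50) shift [-1.5 -0.1 -0.5] rot [-0.06 -0.15  0.09] trav 10.86 clear 99
(25, -7, 50) shift [-2.4 -0.1 -0.9] rot [-0.06 -0.15  0.09] trav 11.86 clear 99
```

```bash
python3 -m jog '[[[-0.9,-0.1,-0.3],[0,0,0],1],[[-1.8,-0.1,-0.6],[0,0,0],1],[[-2.6,-0.1,-1],[0,0,0],1],[[-2.6,-0.1,-1],[0,0,0],1],[[-2.6,-0.1,-1],[0,0,0],1],[[-2.6,-0.1,-1],[0,0,0],1]]' >/dev/null;for k in 1 2 3 4; do python3 -m jog '[[[0,0,0],[0,0,0],1]]' >/dev/null; python3 -c "
from g import *;now()"; done
```

```text
t 10.8167 C [-6.38 -0.14 50.28] tilt 25.26 yaw 0.1 F(bay) [ 7.53  0.39 -2.17] open 0.372 trav 11.16
t 10.9 C [-6.36 -0.16 50.29] tilt 25.26 yaw 0.1 F(bay) [ 7.34  0.74 -1.77] open 0.368 trav 11.13
t 10.9833 C [-6.36 -0.13 50.27] tilt 25.26 yaw 0.11 F(bay) [ 7.12  1.22 -0.61] open 0.373 trav 11.13
t 11.0667 C [-6.38 -0.14 50.29] tilt 25.26 yaw 0.1 F(bay) [ 7.9  -0.25 -0.7 ] open 0.372 trav 11.15
```

```bash
python3 -m jog '[[[-0.7,-0.1,-0.2],[0,0,0],1],[[-1.4,-0.1,-0.4],[0,0,0],1],[[-1.4,-0.1,-0.4],[0,0,0],1],[[-1.4,-0.1,-0.4],[0,0,0],1],[[-1.4,-0.1,-0.4],[0,0,0],1]]' >/dev/null;for k in 1 2 3 4; do python3 -m jog '[[[0,0,0],[0,0,0],1]]' >/dev/null; python3 -c "
from g import *;now()"; done
python3 - <<'E'
from g import *
c,i=shot('scene','s6');c3,i3=shot('top','t6')
cv2.imwrite('pics/s6b.png',np.hstack([cv2.resize(i[180:220,355:405,::-1],(400,320),interpolation=cv2.INTER_CUBIC),cv2.resize(i3[165:245,85:165,::-1],(320,320),interpolation=cv2.INTER_CUBIC)]))
O,B=fr();Q=lambda p:(O+B@np.array(p))/1000
for n,p in dict(contR=(30,-15,42),contL=(30,15,42)).items(): print(n,(proj(c,Q(p))-[355,180])*8)
s=bot.read_state();print('nub',(proj(c,s['position']+s['tcp_rot']@np.array([.03075,0,-.0174]))-[355,180])*8,'rim low',(proj(c,s['position']+s['tcp_rot']@np.array([.02825,0,-.0009]))-[355,180])*8)
E
```

```text
t 11.5667 C [-7.32 -0.15 50.24] tilt 25.32 yaw 0.1 F(bay) [ 8.76  0.09 -1.52] open 0.366 trav 12.12
t 11.65 C [-7.32 -0.14 50.22] tilt 25.32 yaw 0.1 F(bay) [ 8.81  0.42 -0.06] open 0.374 trav 12.13
t 11.7333 C [-7.3  -0.13 50.25] tilt 25.32 yaw 0.1 F(bay) [ 8.07  0.46 -1.38] open 0.374 trav 12.1
t 11.8167 C [-7.32 -0.12 50.22] tilt 25.32 yaw 0.1 F(bay) [ 8.09 -0.03 -1.09] open 0.371 trav 12.13
contR [[175.16929758 215.73368873]]
contL [[280.99571291 181.0998897 ]]
nub [[223.91223183 105.11067182]] rim low [[221.66314476 168.47154944]]
```

View pics/s6b.png

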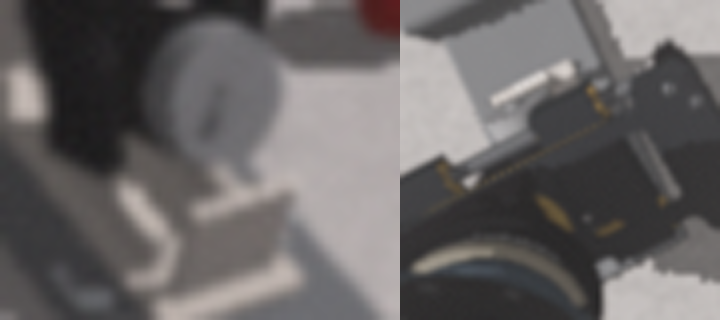

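```bash
cat > path.py <<'E'
from g import *
import sys
from scipy.optimize import brentq
L=[]
for a in sys.argv[1:]:
    th,tr,b=map(float,a.split(','))
    u,n=ext(th);Z=20+b-(-30.75*u-16.5*n)[1];X=brentq(lambda X:trav(th,X,Z)-tr,-30,20);L.append((th,round(X,2),round(Z,2)))
now();goto(*L)
E
python3 path.py 25,12.1,1.2 22,12.1,1.2 19,12.1,1.1 16,12.1,1 13,12.1,1 10,12,1
```

```text
t 11.9167 C [-7.32 -0.12 50.23] tilt 25.32 yaw 0.11 F(bay) [ 7.54  1.08 -0.75] open 0.373 trav 12.13
(25.0, -6.84, np.float64(49.15)) shift [-0.1 -0.1  1.2] rot [-0.08 -0.32  0.1 ] trav 12.1 clear 99
(22.0, -6.86, np.float64(48.02)) shift [-1.5 -0.1  2.2] rot [-0.07 -3.32  0.1 ] trav 12.1 clear 99
(19.0, -6.84, np.float64(46.71)) shift [-3.  -0.1  3.3] rot [-0.07 -6.32  0.1 ] trav 12.1 clear 4.76
(16.0, -6.85, np.float64(45.34)) shift [-4.5 -0.1  4.4] rot [-0.07 -9.32  0.1 ] trav 12.1 clear 5.15
(13.0, -6.92, np.float64(43.99)) shift [-6.  -0.1  5.4] rot [ -0.07 -12.32   0.1 ] trav 12.1 clear 5.68
(10.0, -6.94, np.float64(42.59)) shift [-7.5 -0.1  6.5] rot [ -0.06 -15.32   0.11] trav 12.0 clear 6.25
```

```bash
python3 -m jog '[[[-0.1,-0.1,1],[0,-0.3,0],1],[[-0.8,-0.1,1.7],[0,-1.8,0],1],[[-1.5,-0.1,2.2],[0,-3.3,0],1],[[-2.2,-0.1,2.7],[0,-4.8,0],1],[[-3,-0.1,3.3],[0,-6.3,0],1],[[-3,-0.1,3.3],[0,-6.3,0],1],[[-3,-0.1,3.3],[0,-6.3,0],1],[[-3,-0.1,3.3],[0,-6.3,0],1]]' >/dev/null;for k in 1 2 3; do python3 -m jog '[[[0,0,0],[0,0,0],1]]' >/dev/null; python3 -c "
from g import *;now()"; done; python3 path.py 16,12.1,1 13,12.1,1 10,12,1 7,12,1
```

```text
t 12.6667 C [-6.45 -1.51 46.95] tilt 19.03 yaw 0.14 F(bay) [ 8.73  0.55 -0.48] open 0.37 trav 11.63
t 12.75 C [-6.69 -1.52 46.85] tilt 19.03 yaw 0.11 F(bay) [8.59 0.8  0.87] open 0.373 trav 11.91
t 12.8333 C [-6.73 -1.54 46.87] tilt 19.03 yaw 0.09 F(bay) [8.08 1.6  1.26] open 0.37 trav 11.94
t 12.8333 C [-6.73 -1.54 46.87] tilt 19.03 yaw 0.09 F(bay) [8.08 1.6  1.26] open 0.37 trav 11.94
(16.0, -6.85, np.float64(45.34)) shift [-1.5 -1.6  1.4] rot [ 0.26 -3.03  0.07] trav 12.1 clear 5.15
(13.0, -6.92, np.float64(43.99)) shift [-2.9 -1.6  2.6] rot [ 0.26 -6.03  0.07] trav 12.1 clear 5.68
(10.0, -6.94, np.float64(42.59)) shift [-4.3 -1.6  3.8] rot [ 0.27 -9.03  0.06] trav 12.0 clear 6.25
(7.0, -7.1, np.float64(41.12)) shift [-5.9 -1.7  4.9] rot [  0.27 -12.03   0.05] trav 12.0 clear 6.0
```

```bash
python3 -m jog '[[[0,-0.8,0],[0,0,0],1],[[0,-1.6,0],[0.2,0,0],1],[[0,-1.6,0],[0.2,0,0],1],[[0,-1.6,0],[0.2,0,0],1]]' >/dev/null;for k in 1 2 3; do python3 -c "
from g import *;now()";  python3 -m jog '[[[0,0,0],[0,0,0],1]]' >/dev/null;done; python3 path.py 16,12.1,1 13,12.1,1 10,12,1 7,12,1
```

```text
t 13.1667 C [-6.23 -1.08 46.99] tilt 19.1 yaw 0.09 F(bay) [ 7.96 -1.21  0.5 ] open 0.369 trav 11.41
t 13.25 C [-6.26 -1.09 46.98] tilt 19.09 yaw 0.09 F(bay) [ 7.36 -1.79  0.11] open 0.37 trav 11.45
t 13.3333 C [-6.29 -1.08 46.96] tilt 19.09 yaw 0.09 F(bay) [ 7.19 -2.77 -0.38] open 0.367 trav 11.48
t 13.4167 C [-6.28 -1.08 46.95] tilt 19.09 yaw 0.08 F(bay) [ 7.96 -1.42  0.  ] open 0.374 trav 11.47
(16.0, -6.85, np.float64(45.34)) shift [-2.  -1.1  1.3] rot [ 0.19 -3.09  0.07] trav 12.1 clear 5.15
(13.0, -6.92, np.float64(43.99)) shift [-3.4 -1.2  2.5] rot [ 0.2  -6.09  0.07] trav 12.1 clear 5.68
(10.0, -6.94, np.float64(42.59)) shift [-4.8 -1.2  3.7] rot [ 0.2  -9.09  0.06] trav 12.0 clear 6.25
(7.0, -7.1, np.float64(41.12)) shift [-6.3 -1.2  4.9] rot [  0.2  -12.09   0.06] trav 12.0 clear 6.0
```

Run:
```python
from g import *
now()
c,i=shot('wrist','w7')
cv2.imwrite('pics/w7b.png',cv2.resize(i[170:310,160:352,::-1],(768,560),interpolation=cv2.INTER_CUBIC))
O,B=fr();Q=lambda p:(O+B@np.array(p))/1000
for n,p in dict(contR=(30,-15,42),contL=(30,15,42),contRo=(34,-15,42),contLo=(34,15,42)).items(): print(n,(proj(c,Q(p))-[160,170])*4)
s=bot.read_state();print('nub',(proj(c,s['position']+s['tcp_rot']@np.array([.03075,0,-.0174]))-[160,170])*4)
```

```text
t 13.4167 C [-6.28 -1.08 46.95] tilt 19.09 yaw 0.08 F(bay) [ 7.96 -1.42  0.  ] open 0.374 trav 11.47
contR [[485.9890828   92.94688876]]
contL [[283.07215351  92.87099532]]
contRo [[485.8893371   65.96805151]]
contLo [[283.18708604  65.87477759]]
nub [[392.54731961 140.15293309]]
```

View pics/w7b.png

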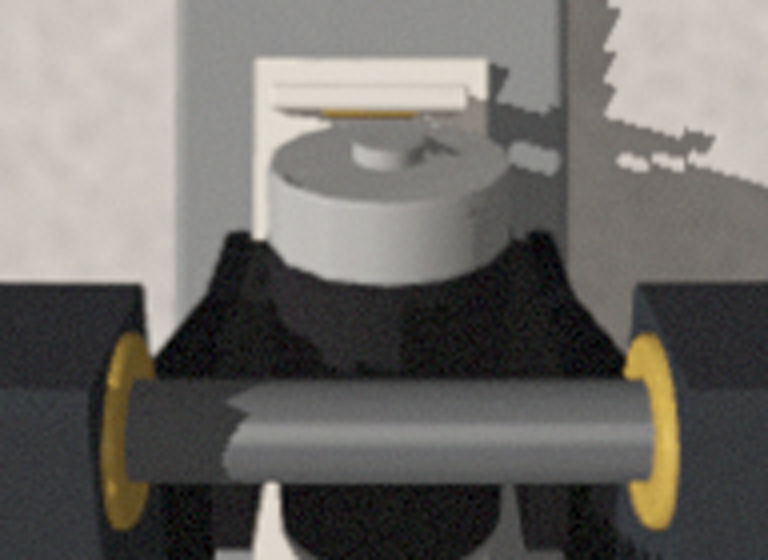

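The nub end is about 2 mm to the right of the contact: face centre at 389 px, contact centre at 371 px and base centre at 372 px, at roughly 6.8 px/mm. The edge of a rail explains the side force. I'll lift a little, then shift sideways.

```bash
python3 - <<'E'
from g import *
O,B=fr();O=O+1.1*B[:,1];json.dump([O.tolist(),B[:,0].tolist()],open('bay.json','w'))
E
python3 -m jog '[[[0,0,-0.9],[0,0,0],1],[[0.1,-0.5,-1.8],[0,0,0],1],[[0.1,-1,-1.8],[0,0,0],1],[[0.1,-1,-1.8],[0,0,0],1],[[0.1,-1,-1.8],[0,0,0],1]]' >/dev/null; python3 path.py 19,12.1,2.5 18,12.1,2 16,12.1,1.5 13,12.1,1.5 10,12,1.2 7,12,1.2
```

```text
t 13.8833 C [-6.78 -1.21 48.64] tilt 19.09 yaw 0.09 F(bay) [ 7.33 -1.67 -0.6 ] open 0.367 trav 11.39
(19.0, -7.32, np.float64(48.11)) shift [-0.7 -1.3  0.3] rot [ 0.2  -0.09  0.09] trav 12.1 clear 5.24
(18.0, -7.14, np.float64(47.19)) shift [-1.1 -1.3  1.2] rot [ 0.2  -1.09  0.09] trav 12.1 clear 5.17
(16.0, -6.99, np.float64(45.84)) shift [-2.1 -1.3  2.5] rot [ 0.2  -3.09  0.08] trav 12.09 clear 5.29
(13.0, -7.04, np.float64(44.49)) shift [-3.4 -1.3  3.7] rot [ 0.2  -6.09  0.08] trav 12.1 clear 5.8
(10.0, -6.97, np.float64(42.79)) shift [-4.8 -1.3  5.2] rot [ 0.21 -9.09  0.07] trav 12.0 clear 6.28
(7.0, -7.13, np.float64(41.32)) shift [-6.4 -1.3  6.4] rot [  0.21 -12.09   0.07] trav 12.0 clear 6.03
```

```bash
python3 -m jog '[[[-0.7,-0.8,0.3],[0.1,0,0],1],[[-0.7,-1.6,0.3],[0.2,0,0],1],[[-0.7,-1.6,0.3],[0.2,0,0],1],[[-0.7,-1.6,0.3],[0.2,0,0],1]]' >/dev/null; python3 path.py 18,12.1,2 16,12.1,1.5 13,12.1,1.5 10,12,1.2 7,12,1.2
```

```text
t 14.2167 C [-7.19  0.45 48.35] tilt 19.11 yaw 0.08 F(bay) [ 8.49 -1.46  1.89] open 0.372 trav 11.9
(18.0, -7.14, np.float64(47.19)) shift [-0.7  0.5  1.1] rot [-0.02 -1.11  0.08] trav 12.1 clear 5.17
(16.0, -6.99, np.float64(45.84)) shift [-1.6  0.5  2.4] rot [-0.02 -3.11  0.08] trav 12.09 clear 5.29
(13.0, -7.04, np.float64(44.49)) shift [-3.   0.5  3.6] rot [-0.02 -6.11  0.08] trav 12.1 clear 5.8
(10.0, -6.97, np.float64(42.79)) shift [-4.4  0.5  5.1] rot [-0.01 -9.11  0.08] trav 12.0 clear 6.28
(7.0, -7.13, np.float64(41.32)) shift [-5.9  0.5  6.3] rot [-1.000e-02 -1.211e+01  8.000e-02] trav 12.0 clear 6.03
```

```bash
python3 -m jog '[[[-0.7,0.2,1.1],[0,-1.1,0],1],[[-1.2,0.4,1.8],[0,-2.1,0],1],[[-1.6,0.4,2.4],[0,-3.1,0],1],[[-2.3,0.4,3],[0,-4.6,0],1],[[-3,0.4,3.6],[0,-6.1,0],1],[[-3,0.4,3.6],[0,-6.1,0],1],[[-3,0.4,3.6],[0,-6.1,0],1]]' >/dev/null; python3 -c "
from g import *;now()";python3 -m jog '[[[-3,0,0],[0,0,0],1]]' >/dev/null 2>&1 || true; python3 path.py 13,12.1,1.5 10,12,1.2 7,12,1.2 4,11.5,1
```

```text
t 14.8 C [-5.82  0.64 44.75] tilt 13.25 yaw 0.16 F(bay) [ 7.13 -0.66  2.48] open 0.375 trav 10.85
t 14.8833 C [-8.03  0.39 44.38] tilt 13.34 yaw 0.13 F(bay) [8.95 0.63 5.  ] open 0.373 trav 13.16
(13.0, -7.04, np.float64(44.49)) shift [0.9 0.4 0.1] rot [-0.04 -0.34  0.12] trav 12.1 clear 5.8
(10.0, -6.97, np.float64(42.79)) shift [-0.4  0.4  1.8] rot [-0.03 -3.34  0.13] trav 12.0 clear 6.28
(7.0, -7.13, np.float64(41.32)) shift [-1.8  0.4  3.1] rot [-0.03 -6.34  0.13] trav 12.0 clear 6.03
(4.0, -6.83, np.float64(39.6)) shift [-2.8  0.4  4.7] rot [-0.03 -9.34  0.13] trav 11.5 clear 5.82
```

That call carried an extra −3 mm that I mistyped: I meant a plain hold. Backing part of it off straight away.

```bash
python3 -m jog '[[[1.8,0.1,-0.3],[0,0,0],1],[[1.8,0.1,-0.3],[0,0,0],1],[[1.8,0.1,-0.3],[0,0,0],1]]' >/dev/null; python3 -c "
from g import *;now()";python3 -m jog '[[[1.8,0.1,-0.3],[0,0,0],1]]' >/dev/null;  python3 path.py 13,12.1,1.5 10,12,1.2 7,12,1.2 4,11.5,1
```

```text
t 15.1333 C [-7.    0.46 44.85] tilt 13.27 yaw 0.12 F(bay) [ 8.24 -0.57  2.2 ] open 0.372 trav 12.01
t 15.2167 C [-5.88  0.52 45.28] tilt 13.21 yaw 0.12 F(bay) [ 7.62 -0.36 -1.41] open 0.37 trav 10.78
(13.0, -7.04, np.float64(44.49)) shift [-1.4  0.5  0.5] rot [-0.09 -0.21  0.12] trav 12.1 clear 5.8
(10.0, -6.97, np.float64(42.79)) shift [-2.6  0.5  2.1] rot [-0.08 -3.21  0.12] trav 12.0 clear 6.28
(7.0, -7.13, np.float64(41.32)) shift [-4.   0.5  3.5] rot [-0.08 -6.21  0.12] trav 12.0 clear 6.03
(4.0, -6.83, np.float64(39.6)) shift [-5.   0.5  5.1] rot [-0.08 -9.21  0.12] trav 11.5 clear 5.82
```

```bash
python3 -m jog '[[[-1.6,0.3,0.5],[0,0,0],1],[[-1.6,0.3,0.5],[0,0,0],1],[[-1.6,0.3,0.5],[0,0,0],1],[[-1.6,0.3,0.5],[0,0,0],1]]' >/dev/null; python3 path.py 13,12.1,1.5 10,12,1.2 7,12,1.2 4,11.5,1
```

```text
t 15.55 C [-6.98  0.32 44.68] tilt 13.25 yaw 0.1 F(bay) [9.14 0.14 3.56] open 0.37 trav 12.02
(13.0, -7.04, np.float64(44.49)) shift [-0.2  0.3  0.2] rot [-0.09 -0.25  0.1 ] trav 12.1 clear 5.8
(10.0, -6.97, np.float64(42.79)) shift [-1.4  0.3  1.8] rot [-0.08 -3.25  0.1 ] trav 12.0 clear 6.28
(7.0, -7.13, np.float64(41.32)) shift [-2.8  0.3  3.1] rot [-0.08 -6.25  0.1 ] trav 12.0 clear 6.03
(4.0, -6.83, np.float64(39.6)) shift [-3.8  0.3  4.7] rot [-0.08 -9.25  0.1 ] trav 11.5 clear 5.82
```

```bash
for k in 1 2 3; do python3 -m jog '[[[0,0,0],[0,0,0],1]]' >/dev/null; python3 -c "
from g import *;now()"; done
python3 - <<'E'
from g import *
c,i=shot('wrist','w8')
cv2.imwrite('pics/w8b.png',cv2.resize(i[170:310,160:352,::-1],(768,560),interpolation=cv2.INTER_CUBIC))
E
```

```text
t 15.6333 C [-6.93  0.3  44.7 ] tilt 13.25 yaw 0.1 F(bay) [8.74 1.04 2.59] open 0.368 trav 11.98
t 15.7167 C [-6.93  0.3  44.69] tilt 13.25 yaw 0.1 F(bay) [8.89 1.5  2.32] open 0.37 trav 11.98
t 15.8 C [-6.98  0.33 44.67] tilt 13.25 yaw 0.11 F(bay) [7.69 1.16 3.45] open 0.372 trav 12.03
```

View pics/w8b.png

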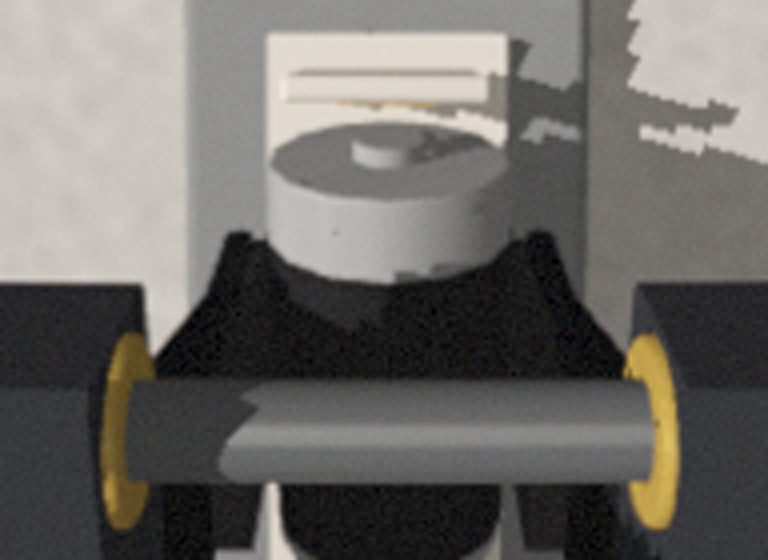

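The cell is now aligned laterally: face centre 389, contact 386, base 387. There is a clear gap between the rim and the contact, and the cell hasn't slipped in the grip. Continuing to let the nub end down.

```bash
python3 -m jog '[[[-0.7,0.1,0.8],[0,-1.6,0],1],[[-1.4,0.2,1.6],[0,-3.2,0],1],[[-2.1,0.2,2.2],[0,-4.7,0],1],[[-2.8,0.2,2.9],[0,-6.2,0],1],[[-2.8,0.2,2.9],[0,-6.2,0],1],[[-2.8,0.2,2.9],[0,-6.2,0],1],[[-2.8,0.2,2.9],[0,-6.2,0],1]]' >/dev/null; for k in 1 2; do python3 -m jog '[[[0,0,0],[0,0,0],1]]' >/dev/null; python3 -c "
from g import *;now()"; done; python3 path.py 4,11.7,1.2 2,11.2,1 0,10.7,0.8
```

```text
t 16.5167 C [-6.68  0.41 41.33] tilt 7.14 yaw 0.15 F(bay) [8.36 0.64 2.13] open 0.369 trav 11.57
t 16.6 C [-6.71  0.43 41.32] tilt 7.14 yaw 0.14 F(bay) [ 8.64 -0.6   2.26] open 0.372 trav 11.6
t 16.6 C [-6.71  0.43 41.32] tilt 7.14 yaw 0.14 F(bay) [ 8.64 -0.6   2.26] open 0.372 trav 11.6
(4.0, -7.05, np.float64(39.8)) shift [-1.5  0.5  1.4] rot [-0.13 -3.14  0.15] trav 11.7 clear 6.04
(2.0, -6.72, np.float64(38.56)) shift [-1.9  0.5  2.7] rot [-0.13 -5.14  0.15] trav 11.2 clear 5.82
(0.0, -6.45, np.float64(37.3)) shift [-2.4  0.5  3.9] rot [-0.13 -7.14  0.15] trav 10.7 clear 5.7
```

```bash
python3 -m jog '[[[-0.7,0.1,0.7],[0,-1.6,0],1],[[-1.4,0.2,1.4],[0,-3.1,0],1],[[-1.9,0.3,2.7],[0,-5.1,0],1],[[-2.3,0.3,3.7],[0,-7.1,0],1],[[-2.3,0.3,3.7],[0,-7.1,0],1],[[-2.3,0.3,3.7],[0,-7.1,0],1],[[-2.3,0.3,3.7],[0,-7.1,0],1]]' >/dev/null; for k in 1 2 3; do python3 -m jog '[[[0,0,0],[0,0,0],1]]' >/dev/null; python3 -c "
from g import *;now()"; done; python3 path.py 0,9.5,0.3 0,8.5,0
```

```text
t 17.2667 C [-6.48  0.45 36.98] tilt 0.04 yaw 0.19 F(bay) [ 8.74 -0.03 -0.05] open 0.368 trav 10.73
t 17.35 C [-6.5   0.46 36.98] tilt 0.04 yaw 0.18 F(bay) [ 7.78 -1.02  1.47] open 0.367 trav 10.75
t 17.4333 C [-6.48  0.47 36.99] tilt 0.04 yaw 0.19 F(bay) [8.5  0.6  0.68] open 0.375 trav 10.73
t 17.4333 C [-6.48  0.47 36.99] tilt 0.04 yaw 0.19 F(bay) [8.5  0.6  0.68] open 0.375 trav 10.73
(0.0, -5.25, np.float64(36.8)) shift [1.2 0.5 0.2] rot [-0.17 -0.04  0.19] trav 9.5 clear 4.5
(0.0, -4.25, np.float64(36.5)) shift [2.2 0.5 0.5] rot [-0.17 -0.04  0.19] trav 8.5 clear 3.5
```

```bash
python3 -m jog '[[[0.8,0.2,0.1],[0,0,0],1],[[1.6,0.2,0.2],[0,0,0],1],[[2.4,0.3,0.3],[0,0,0],1],[[2.4,0.3,0.3],[0,0,0],1],[[2.4,0.3,0.3],[0,0,0],1]]' >/dev/null; python3 -c "
from g import *;now()"; python3 -m jog '[[[0.7,0,0.2],[0,0,0],1],[[1.2,0,0.2],[0,0,0],1],[[1.2,0,0.2],[0,0,0],1],[[1.2,0,0.2],[0,0,0],1]]' >/dev/null; python3 -c "
from g import *;now()"; python3 -m jog '[[[0.7,0,0],[0,0,0],1],[[1.2,0,0],[0,0,0],1],[[1.2,0,0],[0,0,0],1],[[1.2,0,0],[0,0,0],1]]' >/dev/null; python3 -c "
from g import *;now()"
```

```text
t 17.85 C [-5.09  0.51 36.61] tilt -0.08 yaw 0.19 F(bay) [ 6.31 -0.19  2.8 ] open 0.366 trav 9.33
t 18.1833 C [-4.59  0.65 36.36] tilt -0.17 yaw 0.2 F(bay) [6.49 0.23 3.48] open 0.372 trav 8.82
t 18.5167 C [-4.29  0.79 36.19] tilt -0.33 yaw 0.22 F(bay) [ 5.88 -0.43  3.47] open 0.374 trav 8.5
```

```bash
python3 -m jog '[[[0,0,0],[0,0,0],1],[[0,0,0],[0,0,0],1],[[0,0,0],[0,0,0],1],[[0,0,0],[0,0,0],1]]' >/dev/null; python3 -c "
from g import *;now()"; python3 -m jog '[[[0.7,0.4,-0.3],[0,0.2,0],1],[[1.2,0.5,-0.3],[0,0.3,0],1],[[1.2,0.5,-0.3],[0,0.3,0],1],[[1.2,0.5,-0.3],[0,0.3,0],1],[[1.2,0.5,-0.3],[0,0.3,0],1]]' >/dev/null; python3 -c "
from g import *;now()
c,i=shot('wrist','w9')
cv2.imwrite('pics/w9b.png',cv2.resize(i[170:310,160:352,::-1],(768,560),interpolation=cv2.INTER_CUBIC))"
```

```text
t 18.85 C [-4.26  0.81 36.23] tilt -0.32 yaw 0.22 F(bay) [ 5.4  -0.95  3.83] open 0.373 trav 8.47
t 19.2667 C [-4.26  0.74 36.21] tilt -0.19 yaw 0.21 F(bay) [ 5.52 -0.03  3.89] open 0.366 trav 8.48
```

View pics/w9b.png

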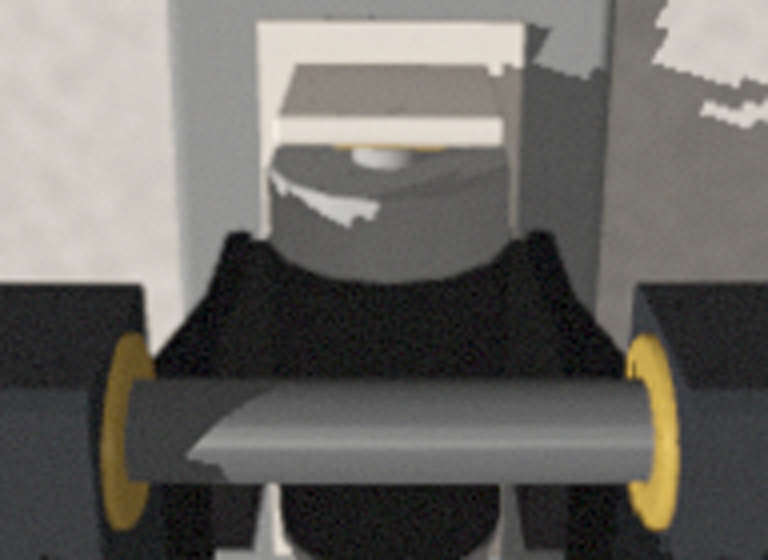

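The nub (380,155) is now below and behind the contact's top edge, centred. The push reads 5.5 N plus a 0.5 N offset, so about 6 N, which is what the text gives for 5 mm of travel. Letting go and withdrawing upward.

```bash
python3 -m jog '[[[0,0,0],[0,0,0],0.55],[[0,0,0],[0,0,0],0.5],[[0,0,0],[0,0,0],0.4],[[0,0,0],[0,0,0],0.4],[[0,0,0],[0,0,0],0.4],[[0,0,0],[0,0,0],0.4],[[0,0,-5],[0,0,0],0.4],[[0,0,-20],[0,0,0],0.4],[[0,0,-45],[0,0,0],0.4],[[0,0,-75],[0,0,0],0.4],[[0,0,-105],[0,0,0],0.4],[[0,0,-110],[0,0,0],0.4]]' && python3 -m jog '[[[-25,0,-20],[0,0,0],0.4],[[-50,0,-20],[0,0,0],0.4],[[-50,0,-20],[0,0,0],0.4],[[-50,0,-20],[0,0,0],0.4],[[-50,0,-20],[0,0,0],0.4],[[-50,0,-20],[0,0,0],0.4]]'
python3 - <<'E'
from g import *
now()
c,i=shot('wrist','w10');c2,i2=shot('scene','s10')
cv2.imwrite('pics/w10b.png',np.hstack([cv2.resize(i[50:230,190:330,::-1],(436,560),interpolation=cv2.INTER_CUBIC),cv2.resize(i2[170:250,340:392,::-1],(364,560),interpolation=cv2.INTER_CUBIC)]))
E
```

```text
time_s: 20.32
position: [0.5122, 0.1972, 0.1332]
tcp_rot: [[0.89, 0.456, -0.0], [0.456, -0.89, 0.004], [0.002, -0.004, -1.0]]
force: [1.3, -0.4, 0.8]
opening: 0.601
time_s: 20.82
position: [0.4659, 0.174, 0.1486]
tcp_rot: [[0.89, 0.456, -0.008], [0.456, -0.89, 0.003], [-0.006, -0.006, -1.0]]
force: [-0.8, 0.4, 0.3]
opening: 0.602
t 20.8167 C [-53.62  -0.23 165.96] tilt -0.34 yaw 0.22 F(bay) [-0.58  0.7   0.28] open 0.602 trav 58.61
```

View pics/w10b.png

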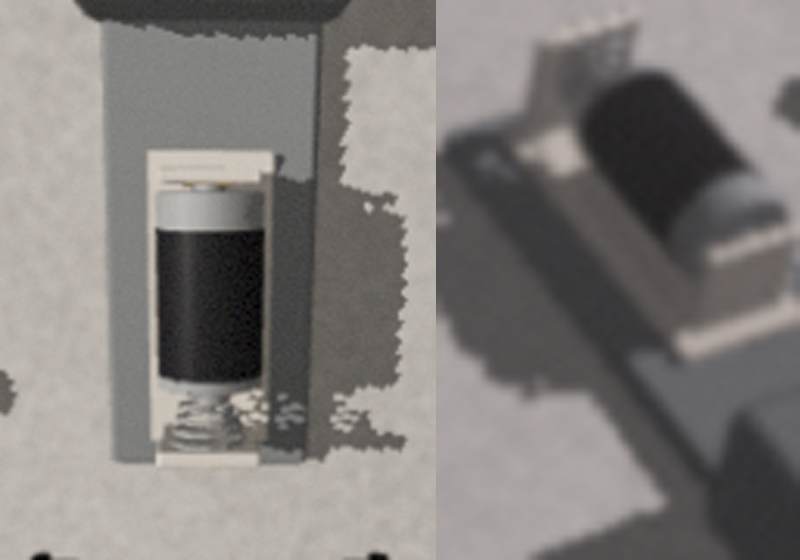

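```bash
python3 -c "
from rig import bot
print(bot.read_state()['force']);print(bot.hand_in())"
```

```text
[-1.14332791  0.05396652  0.57863134]
the job is handed in; nothing more can be done
None
```

The fatter cell is in the pump's bay and let go, and I handed the job in at about 21 s. I pressed its flat end onto the spring with the nub end tilted up 25°, then lowered the nub behind the contact.

- **Last checks:** the final wrist and scene pictures show the cell lying straight and apparently level. Its nub is against the contact, the spring is compressed behind its flat end, and the gripper is clear. Just before release the push was about 6 N, which matches 5 mm of spring travel.
- **Spring travel:** I judged it from the wrist force. The highest reading implied about 9.5 mm, against the 11 mm limit. The arm's own position put it about 3 mm deeper; I took that as an offset because the spring was first felt 2–3 mm late. I could not separate a camera error from the cell sitting off-centre in the grip.
- **Other disagreements:** heights from the two wrist views came out about 5 mm too low, so I used the given heights there. Sideways alignment was about 2 mm off at first, which I corrected from a close view.
- **Slips on the way:** while lowering the tilted cell, its side rested on the contact wall for about half a second at roughly 6 N. One move also pushed an unintended 3 mm toward the spring because I mistyped it. I backed it off in the next call; that call also overshot, and I corrected it. The force stayed near 9 N.
- **Thinner cell:** I never touched it, but I did not photograph the rack again at the end.

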